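Press the blue label home behind the spool rack's lip

ROBOT

A 6-joint arm with a two-finger parallel gripper is mounted at the origin on the work surface; the furniture and walls round the work are solid. World frame = base frame: x ahead of the robot, y to its left, z up, the work surface at z = 0. Lengths are in mm, angles in rad, forces in N, time in s.
With the tool pointing down it reaches from about 275 to 750 mm from the base axis. Payload 10.2 kg.
Tool frame: the origin (TCP) lies between the finger pads; the fingertips stand 19 mm ahead of it and the grasp point (between the pads) is the TCP; z points along the fingers, y is the line along which they close (so a half turn about z gives the same grasp; the last joint's range is limited). The gripper opens to 85 mm and grips with 20 to 120 N. Pads are 22 mm wide; open, the fingers measure 114 mm over their backs; the gripper's body (76 mm by 85 mm) begins 54 mm behind the grasp point. The pads swing forward as they close: fully open they stand 13 mm farther back than shut.
Start: joints at [-1.56, 0.313, 1.498, -0, 1.331, -0.223], TCP at [121.616, -510.726, 216.094] pointing down, gripper open.
Joint ranges: [-2.94, 2.94], [-0.97, 2.17], [0.19, 2.56], [-1.23, 4.37], [0.02, 3.11], [-2.88, 2.88]. Speed limits (rad/s): [2.39, 2.39, 3.01, 3.14, 3.14, 3.14].

INTERFACE

Orientations are given as a unit quaternion [w, x, y, z].
In Python, from rig import sense, capture, finish_job gives the robot as it stands. The module is installed in compiled form; this text tells all that it offers.
- The arm moves only by the tool move_arm, never from a script. Its argument "moves" is a list of rows, each an object with "turn": the turn, a rotation vector about the tool's x, y, z in rad, a list of three; "translation": the shift along the tool's x, y, z in mm, a list of three; "hand": the opening, from 0 (shut) to 1 (fully open). In form: [{"turn": [wx, wy, wz], "translation": [x, y, z], "hand": hand}, ...]. A call has 1 to 10 rows; each row shifts and turns the commanded pose from where the row before left it, along the tool's axes as they then stand; what a row does not reach is not made up. A row lasts 1/12 s, in which the tool goes at most 41.7 mm and 7.16 degrees, less where a joint would pass 70% of its speed; a pose out of reach is approached as far as the arm can. A call with a gripper value outside its range is refused whole. The fingers move at their own pace and stop on an object; "grip_force" is the grip in N (left out, the last holds). Time passes only in rows, so rows that do not move let the fingers close. It gives the time, the measured TCP pose, the force, the opening and the grip force at its end, in the units of the state.
- sense(): the state, without advancing time (a new reading comes with each control period).
- capture(name): name is "side" or "top"; returns a dict with "image" (400x640x3 uint8, blue, green, red), "z_map" (400x640 float32, mm along the optical axis (not along the pixel's ray), 0 where there is no reading), "vertical_fov" (degrees; the focal length in pixels is half the picture's height over the tangent of half this angle, whatever the lens; pixels are square), "cx", "cy" (the principal point, pixels), "R" (3x3) and "t" (3): a world point X has camera coordinates R X + t. Camera axes: x right, y down, z forward; pixel columns grow to the right and rows downward; lengths in mm; the calibration is good to about 2 mm. A picture is of the moment at which its call begins.
- finish_job(): hands the job in; it is judged then, once.
The state is a dict: "time_s": time; "joints": joint angles; "dq": joint speeds; "tau": joint torques, N m; "eef_pos": TCP position; "ee_rot": TCP orientation; "force": force on the tool from outside, world axes, zero at the start; "wrist_torque": the same for the moment, N m; "grip_width": opening from 0.0 (shut) to 1.0 (fully open); "grip_force": force on a finger pad.
Only numpy, scipy, OpenCV 4.12 (cv2) and the standard library are available. Lean on these libraries where they do the work, as an engineer would, in place of code of your own. Each camera call takes 0.05 s, during which the arm holds its last target. There are 200 camera calls.

TASK

The rack of blue thread needs its label: pluck the blue label holder from the pocket tray and push its foot straight down behind the aluminium lip at the front of the spool rack, feeling for the sprung pad at the bottom and pressing until it is fully home. Finish while still holding the label pressed home with the gripper, do not let go. Leave the green and orange labels in their pockets and the spools standing on the rack.

Things in the scene. Friction and masses are not known exactly. Their poses are not given: they have to be found in the camera images.
- label_blue: The label to fit: blue plastic label holder, upright plate 70 mm tall, in a tray pocket. Origin: middle of its foot's underside; z up, x thickness, y width. Foot 36 (y) x 7 (x) mm, 28 tall, end tapered; above it the face with white cards, 42 x 9 mm, to 50 mm up; then the grip tab 24 x 9 mm, to 70 mm up. Same front and back. About 25 g.
- label_green: green plastic label holder, upright plate 70 mm tall, in a tray pocket. Origin: middle of its foot's underside; z up, x thickness, y width. Foot 36 (y) x 7 (x) mm, 28 tall, end tapered; above it the face with white cards, 42 x 9 mm, to 50 mm up; then the grip tab 24 x 9 mm, to 70 mm up. Same front and back. About 25 g. Leave it.
- label_orange: orange plastic label holder, upright plate 70 mm tall, in a tray pocket. Origin: middle of its foot's underside; z up, x thickness, y width. Foot 36 (y) x 7 (x) mm, 28 tall, end tapered; above it the face with white cards, 42 x 9 mm, to 50 mm up; then the grip tab 24 x 9 mm, to 70 mm up. Same front and back. About 25 g. Leave it.
- pocket_tray: fixed grey tray block 46 (x) x 190 (y) x 20 (z) mm; origin: centre of its underside. Three pockets at y = -60, 0, +60 mm, each 9 x 38 mm and 16 mm deep (floor 4 mm up), hold one label holder each, thickness along the tray's x; the colours' order varies.
- spool_rack: fixed low wooden rack, 112 (x) x 200 (y) mm, top 30 mm high, front to its -x; origin: underside, 53 mm from its rear edge, 59 mm from its front. Along the front is an aluminium label slot, open at the top, between a front lip (x = -59 to -55 mm) and a back plate (x = -45 to -41), 34 mm high; flares reach 38 mm high. Spool axes stand 75 mm behind the slot.
- slot_mouth (a point): centre of the slot's mouth, level with the lip's edge: x = -50, y = 0, z = 34 mm in the rack's frame, axes as the rack's. Inside, the slot is 10 mm wide (x) and 40 mm long (y); flares widen its mouth by about 4 mm each way. Its black sprung floor pad lies 14 mm below this point at rest, 22 mm below when pressed home.
- rack_pad (a joint): travel of the slot's sprung floor pad, m: 0 at rest, 0.008 pressed fully down against a firm stop. Spring 1 N per mm: about 8 N holds it fully down; it pushes the label back up if let go.
- blue_spool_0: blue thread spool, 29 mm diameter, 50 mm tall, standing on the rack; origin: centre of its underside. Leave it standing.
- blue_spool_1: another such blue thread spool. Leave it standing.

How it is judged (in metres and radians):
On the way:
1. the blue label is held in the fingers, lifted clear of the tray (z of label_blue in the frame of pocket_tray above 0.025 m and contact force between the fingers and label_blue above 0.5 N), for 0.2 s.
At the end, for the whole second after the job is handed in: The blue label stands upright (within 0.2 rad) in the slot, within 6 mm of its centre, its foot at least 18.5 mm below the lip's edge, the sprung pad pressed down at least 6 of its 8 mm, the label still, and the fingers still bearing on it with more than 2 N, all through the last second (value of joint rack_pad above 0.006 m and contact force between the fingers and label_blue above 2 N and z of label_blue in the frame of slot_mouth below -0.0185 m and horizontal distance between label_blue and slot_mouth below 0.006 m and angle between the z axis of label_blue and the z axis of slot_mouth, either way round below 0.2 rad and linear speed of label_blue below 0.02 m/s); the arm keeps its last pose, push and grip.
It fails at once if a spool on the rack is knocked over or shoved more than 25 mm (distance of any of blue_spool_0, blue_spool_1 from where it was at the start of the episode above 0.025 m or angle between any of blue_spool_0, blue_spool_1's own z axis and vertical above 0.6 rad).
It fails at once if the green or the orange label is taken out of its pocket (moved more than 15 mm) (distance of any of label_green, label_orange from where it was at the start of the episode above 0.015 m).
It also fails if it takes over 45 s, if anything falls off the work surface, if the arm or the gripper's body presses on something with over 40 N, if the wrist force passes 120 N, or if a joint passes its speed limit or range.

## Working session

There is one attempt and no reset: what is moved stays moved. The work goes in short steps, Python scripts to look and compute and a tool call to move; the robot and the scene stay as the last step left them, time stands still between calls to the robot, and variables do not carry over. Pictures are saved under pics/ and viewed, at most 10 in all, crops included, and the job is handed in when it is done.

Besides the shell and the picture viewer there is one more tool, called after ">>>" by a JSON object that holds its "method" and its "body", one argument or row to a line. move_arm: Moves the arm, as the interface text tells. Its arguments: {"type":"object","properties":{"moves":{"type":"array","items":{"type":"object","properties":{"turn":{"type":"array","items":{"type":"number"}},"translation":{"type":"array","items":{"type":"number"}},"hand":{"type":"number"}}}},"grip_force":{"type":"number"}},"required":["moves"]}

```bash
mkdir -p pics
cat > h.py <<'E'
import numpy as np,cv2
from rig import sense,capture,finish_job
def shot(n,f=None):
    c=capture(n); c['f']=200/np.tan(np.radians(c['vertical_fov'])/2)
    c['R']=np.array(c['R']);c['t']=np.array(c['t'])
    if f: cv2.imwrite('pics/'+f,c['image'])
    return c
def cloud(c):
    v,u=np.mgrid[0:400,0:640]; z=c['z_map']
    P=np.stack([(u-c['cx'])/c['f']*z,(v-c['cy'])/c['f']*z,z],-1)
    W=(P-c['t'])@c['R']; W[z<=0]=np.nan
    return W
E
python3 - <<'E'
from h import *
print(sense())
for n in('top','side'):
    c=shot(n,n+'0.png'); print(n,c['f'],c['cx'],c['cy'],c['R'].round(3).tolist(),(-c['R'].T@c['t']).round(1))
    W=cloud(c); np.savez(n+'0.npz',W=W,img=c['image'])
    hsv=cv2.cvtColor(c['image'],cv2.COLOR_BGR2HSV)
    for nm,lo,hi in(('blue',100,125),('green',45,90),('orange',5,22)):
        m=((hsv[...,0]>=lo)&(hsv[...,0]<=hi)&(hsv[...,1]>110)&(hsv[...,2]>50)).astype(np.uint8)
        k,l,s,ce=cv2.connectedComponentsWithStats(m)
        for i in range(1,k):
            if s[i,4]>40: 
                p=W[l==i]; print(nm,s[i],np.nanmin(p,0).round(),np.nanmax(p,0).round())
E
```

```text
{'time_s': 0.0, 'joints': array([-1.56041829e+00,  3.13452227e-01,  1.49845747e+00,  4.35844524e-06,
        1.33097097e+00, -2.23357507e-01]), 'dq': array([-2.20774432e-03, -5.57183784e-05, -1.07698837e-03, -1.11326919e-03,
       -1.05671529e-03, -4.05186292e-04]), 'tau': array([ 1.38245010e-03, -4.12267041e+01, -2.59741634e+01, -1.17248433e-04,
        4.17638061e-03, -1.11372569e-05]), 'eef_pos': array([ 121.60494605, -510.43830894,  215.52626741]), 'ee_rot': array([-6.40134802e-04,  9.93178586e-01,  1.16601382e-01,  7.05552117e-05]), 'force': array([-0.2700165 , -0.01628401, -0.1819931 ]), 'wrist_torque': array([0.0595978 , 0.01731632, 0.02802791]), 'grip_force': 0.0, 'grip_width': 1.000929334898402}
top 409.8705438919687 314.6678335136907 198.98278933376798 [[0.012, -1.0, 0.005], [-0.989, -0.013, -0.15], [0.15, -0.003, -0.989]] [ 353.   -24.2 1052.8]
green [194 294  12  18  97] [228. 242.   4.] [270. 267.  19.]
orange [     0      0    640    400 184173] [   15. -1723.  -932.] [1736.  925.  634.]
orange [  85   32   80  100 3367] [ 731.  426. -137.] [1049.  687. -112.]
orange [
[... 598 characters left out ...]
    4.8  684.7]
blue [542 357  19  17 171] [ 174. -395.    7.] [ 191. -379.   46.]
green [430 204  20  20 194] [ 507. -319.   -1.] [ 574. -256.   74.]
green [158 327  21  26 197] [224. 243.   6.] [269. 268.  18.]
orange [    0     0   396   400 68306] [  70. -574. -934.] [2911.  935.  570.]
orange [  359    67   281   333 65609] [   36. -2248.  -936.] [2418.  -52.  584.]
orange [ 98 145  21  25 297] [ 893.  612. -133.] [1017.  694. -114.]
orange [123 146  19  11  86] [ 961.  557. -130.] [1019.  616. -122.]
orange [294 230  20  34 131] [198.   3. 277.] [245.  27. 292.]
orange [336 266  22   9  62] [191. -54. 256.] [211. -25. 274.]
orange [ 48 269  28  16 196] [304. 423.  48.] [374. 487. 102.]
```

View pics/top0.png

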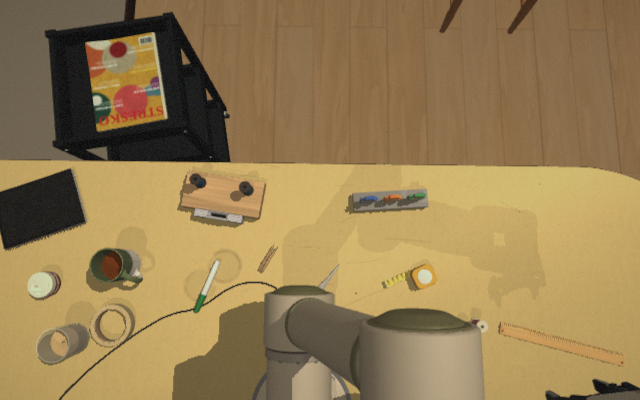

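View pics/side0.png

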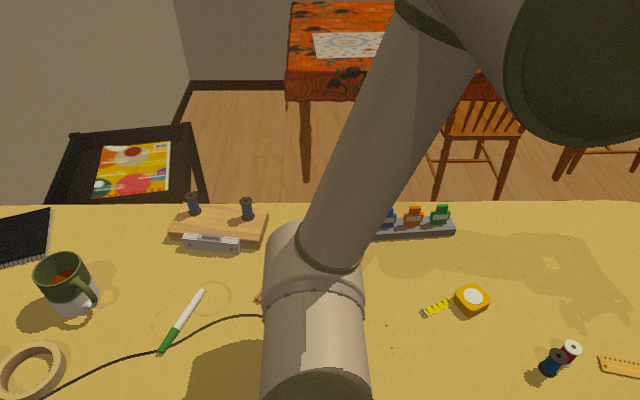

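The top view shows the tray at about (390,201), with blue at (370,200), orange at (393,199) and green at (415,197). The rack is at about (222,197), with its slot along (218,215) at the near side. The side view shows the rack clearly, but the arm partly hides the blue label.

```bash
python3 - <<'E'
from h import *
def rect(W,m,n):
    p=W[m&np.isfinite(W[...,0])][:,:2].astype(np.float32); r=cv2.minAreaRect(p); b=cv2.boxPoints(r)
    e=b-np.roll(b,1,0); i=np.argmax((e**2).sum(1)); a=np.degrees(np.arctan2(e[i,1],e[i,0]))%180
    print(n,len(p),np.round(r[0],1),np.round(r[1],1),'long axis deg',round(a,2),'mean',p.mean(0).round(1),'pca',np.degrees(np.arctan2(*np.linalg.eigh(np.cov(p.T))[1][::-1,1]))%180)
for n in('top','side'):
    d=np.load(n+'0.npz');W=d['W'];img=d['img'];h=cv2.cvtColor(img,cv2.COLOR_BGR2HSV)
    x,y,z=W[...,0],W[...,1],W[...,2]
    tr=(x>460)&(x<580)&(y>-340)&(y<-60)
    print(n,'table z',np.nanmedian(z[(x>400)&(x<450)&(y>-200)&(y<50)]))
    rect(W,tr&(z>14)&(z<26),'tray')
    for nm,lo,hi in(('blue',98,128),('green',45,90),('orange',4,19)):
        m=tr&(h[...,0]>=lo)&(h[...,0]<=hi)&(h[...,1]>100)&(z>35)
        if m.sum()>5: rect(W,m,nm); rect(W,m&(z>60),nm+' tab') if (m&(z>60)).sum()>4 else 0; print(z[m].max())
    rk=(x>400)&(x<600)&(y>100)&(y<400)
    wood=(h[...,0]>=5)&(h[...,0]<=22)&(h[...,1]>80)
    rect(W,rk&wood&(z>25)&(z<34),'wood')
    al=rk&(h[...,1]<60)&(z>29)&(z<45)&(x<520)
    rect(W,al,'alu')
    rect(W,rk&(z>65),'spools')
    a=img[150:260,170:450] if n=='top' else img[180:270,150:470]
    cv2.imwrite('pics/z_%s.png'%n,cv2.resize(a,None,fx=2.5 if n=='side' else 2.8,fy=2.5 if n=='side' else 2.8,interpolation=cv2.INTER_CUBIC))
E
python3 -c "
import cv2,numpy as np
a=cv2.imread('pics/z_top.png');b=cv2.imread('pics/z_side.png');a=a[:,:784];b=cv2.copyMakeBorder(b[:,:784],0,0,0,max(0,784-b.shape[1]),0);cv2.imwrite('pics/zz.png',np.vstack([a,b]));print(a.shape,b.shape)"
```

```text
top table z -0.16297722369348056
tray 1053 [ 513.3 -219.3] [ 46.6 190. ] long axis deg 94.29 mean [ 511.6 -217.2] pca 94.0229055680752
blue 26 [ 507.7 -164.4] [ 5.4 27.9] long axis deg 98.39 mean [ 507.4 -164. ] pca 94.42225582433521
blue tab 20 [ 506.8 -160.7] [ 4.9 20.4] long axis deg 95.26 mean [ 507.  -160.4] pca 92.7250337154636
77.95308768124727
green 37 [ 515.4 -278.2] [ 5.5 37.1] long axis deg 91.69 mean [ 515.2 -277.3] pca 93.55953715381031
green tab 26 [ 515.4 -279.4] [ 5.5 19.8] long axis deg 91.69 mean [ 515.3 -279.3] pca 92.90449584334664
77.27006574486893
orange 89 [ 512.5 -219.6] [ 9.2 42.2] long axis deg 93.11 mean [ 511.3 -217.5] pca 93.47973119731834
orange tab 44 [ 512.7 -219.5] [ 8.8 23.7] long axis deg 93.11 mean [ 512. -219.] pca 98.35390246544954
77.60130356530173
wood 2506 [520.6 206.6] [200.7  94.1] long axis deg 81.67 mean [517.  204.5] pca 82.47508283162469
alu 281 [470.3 199.6] [ 62.4 143.4] long axis deg 107.08 mean [465.6 213.6] pca 85.37469093383119
spools 215 [538.9 204.3] [151.3  27.5] long axis deg 81.43 mean [539.4 204.5] pca 81.65265212128294
side 
[... 420 characters left out ...]
 -275.6] pca 95.48696471298602
green tab 67 [ 511.3 -276.9] [10.5 24.1] long axis deg 107.55 mean [ 511.3 -277.5] pca 99.18028441410071
74.19248654157364
orange 173 [ 508.8 -217.6] [11.5 41.7] long axis deg 92.36 mean [ 507.3 -215.8] pca 91.85592994174519
orange tab 78 [ 508.8 -217.4] [11.5 23.1] long axis deg 92.49 mean [ 507.4 -217. ] pca 89.85560600466272
74.14236515844729
wood 2471 [509.7 209.6] [199.9 113. ] long axis deg 81.44 mean [513.  206.2] pca 82.1960106313854
alu 357 [489.5 208.6] [129.   76.7] long axis deg 82.5 mean [464.6 212.8] pca 88.50122320070362
spools 253 [536.2 204.9] [148.7  29.3] long axis deg 82.33 mean [533.8 204.8] pca 81.58243218257547
(308, 784, 3) (225, 784, 3)
```

View pics/zz.png

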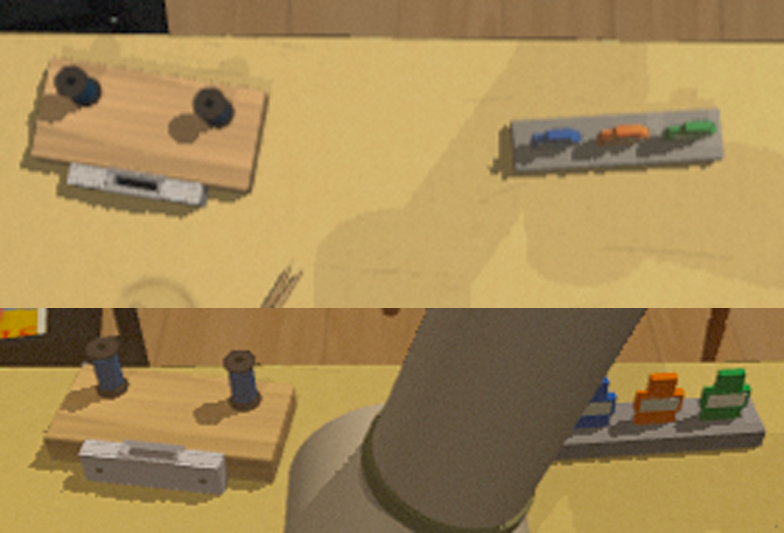

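The zoomed picture confirms the layout: the slot mouth is at about top px (219,215), and blue is in the pocket nearest the rack. First I'll turn the tool to match the tray (world yaw +81°).

>>> {"method": "move_arm", "body": {
  "moves": [
    {"turn": [0, 0, -0.12], "translation": [0, 0, 0], "hand": 0.6},
    {"turn": [0, 0, -0.12], "translation": [0, 0, 0], "hand": 0.6},
    {"turn": [0, 0, -0.12], "translation": [0, 0, 0], "hand": 0.6},
    {"turn": [0, 0, -0.12], "translation": [0, 0, 0], "hand": 0.6},
    {"turn": [0, 0, -0.12], "translation": [0, 0, 0], "hand": 0.6},
    {"turn": [0, 0, -0.12], "translation": [0, 0, 0], "hand": 0.6},
    {"turn": [0, 0, -0.12], "translation": [0, 0, 0], "hand": 0.6},
    {"turn": [0, 0, -0.12], "translation": [0, 0, 0], "hand": 0.6},
    {"turn": [0, 0, -0.12], "translation": [0, 0, 0], "hand": 0.6},
    {"turn": [0, 0, -0.12], "translation": [0, 0, 0], "hand": 0.6}
  ],
  "grip_force": 40
}}

```text
time_s: 0.93
eef_pos: [121.6, -510.6, 215.7]
ee_rot: [-0.0, 0.752, 0.659, 0.0]
force: [0.9, 0.5, 0.1]
grip_width: 0.604
grip_force: 0.0
```

>>> {"method": "move_arm", "body": {
  "moves": [
    {"turn": [0, 0, -0.11], "translation": [0, 0, 0], "hand": 0.6},
    {"turn": [0, 0, -0.105], "translation": [0, 0, 0], "hand": 0.6},
    {"turn": [0, 0, 0], "translation": [0, 0, 0], "hand": 0.6}
  ]
}}

```text
time_s: 1.18
eef_pos: [121.6, -510.6, 215.8]
ee_rot: [-0.0, 0.678, 0.735, 0.0]
force: [-1.1, -0.3, -0.7]
grip_width: 0.602
grip_force: 0.0
```

```bash
cat >> h.py <<'E'
from scipy.spatial.transform import Rotation
def tool(target,n=0):
    s=sense();q=s['ee_rot'];R=Rotation.from_quat([q[1],q[2],q[3],q[0]]).as_matrix()
    d=R.T@(np.array(target)-s['eef_pos'])
    print('t',s['time_s'],'pos',s['eef_pos'].round(1),'tool xyz:',d.round(1),'toolx yaw',np.degrees(np.arctan2(R[1,0],R[0,0])).round(2),'tooly',R[:,1].round(3),'z',R[:,2].round(3),'F',s['force'].round(1),'w',s['grip_width'],s['grip_force'])
E
python3 -c "
from h import *
tool([506.5,-159,130])"
```

```text
t 1.1833 pos [ 121.6 -510.6  215.8] tool xyz: [318.9 412.3  86. ] toolx yaw 94.68 tooly [0.997 0.082 0.   ] z [-0.     0.001 -1.   ] F [-1.1 -0.3 -0.7] w 0.6022037935505157 0.0
```

>>> {"method": "move_arm", "body": {
  "moves": [
    {"turn": [0, 0, 0], "translation": [20, 26, 4], "hand": 0.6},
    {"turn": [0, 0, 0], "translation": [20, 26, 4], "hand": 0.6},
    {"turn": [0, 0, 0], "translation": [20, 26, 4], "hand": 0.6},
    {"turn": [0, 0, 0], "translation": [20, 26, 4], "hand": 0.6},
    {"turn": [0, 0, 0], "translation": [20, 26, 4], "hand": 0.6},
    {"turn": [0, 0, 0], "translation": [20, 26, 4], "hand": 0.6},
    {"turn": [0, 0, 0], "translation": [20, 26, 4], "hand": 0.6},
    {"turn": [0, 0, 0], "translation": [20, 26, 4], "hand": 0.6},
    {"turn": [0, 0, 0], "translation": [20, 26, 4], "hand": 0.6},
    {"turn": [0, 0, 0], "translation": [20, 26, 4], "hand": 0.6}
  ]
}}

```text
time_s: 2.02
eef_pos: [366.2, -289.7, 175.9]
ee_rot: [-0.0, 0.68, 0.733, -0.0]
force: [0.3, -0.0, -0.2]
grip_width: 0.6
grip_force: 0.0
```

>>> {"method": "move_arm", "body": {
  "moves": [
    {"turn": [0, 0, 0], "translation": [20, 26, 4], "hand": 0.6},
    {"turn": [0, 0, 0], "translation": [20, 26, 4], "hand": 0.6},
    {"turn": [0, 0, 0], "translation": [20, 26, 4], "hand": 0.6},
    {"turn": [0, 0, 0], "translation": [20, 26, 4], "hand": 0.6},
    {"turn": [0, 0, 0], "translation": [20, 26, 4], "hand": 0.6},
    {"turn": [0, 0, 0], "translation": [18, 22, 4], "hand": 0.6},
    {"turn": [0, 0, 0], "translation": [0, 0, 0], "hand": 0.6},
    {"turn": [0, 0, 0], "translation": [0, 0, 0], "hand": 0.6}
  ]
}}

```text
time_s: 2.68
eef_pos: [507.9, -160.6, 151.5]
ee_rot: [-0.001, 0.679, 0.734, -0.0]
force: [0.4, -0.1, 0.4]
grip_width: 0.598
grip_force: 0.0
```

Run:
```python
from h import *
tool([506.5,-159,64])
c=shot('side'); W=cloud(c); img=c['image'];h=cv2.cvtColor(img,cv2.COLOR_BGR2HSV)
x,y,z=[W[...,i] for i in range(3)]
t=shot('top')
a=img[90:270,300:480]; b=t['image'][150:250,320:480]
cv2.imwrite('pics/g1.png',np.hstack([cv2.resize(a,(400,400)),cv2.resize(b,(400,250)) if 0 else cv2.copyMakeBorder(cv2.resize(b,(400,250)),0,150,0,0,0)]))
tr=(x>460)&(x<580)&(y>-340)&(y<-60)
for nm,lo,hi in(('blue',98,128),('green',45,90),('orange',4,19)):
    m=tr&(h[...,0]>=lo)&(h[...,0]<=hi)&(h[...,1]>100)&(z>55)&(z<80); v,u=np.nonzero(m)
    if len(v): print(nm,len(v),u.min(),u.max(),v.min(),v.max(),W[m].min(0).round(1),W[m].max(0).round(1))
```

```text
t 2.6833 pos [ 507.9 -160.6  151.5] tool xyz: [ 1.6 -1.2 87.5] toolx yaw 94.44 tooly [ 0.997  0.077 -0.001] z [-0.001  0.    -1.   ] F [ 0.4 -0.1  0.4] w 0.598088666097216 0.0
blue 31 383 393 208 215 [ 501.  -171.7   55.3] [ 508.6 -148.3   74.8]
green 85 436 447 204 212 [ 507.9 -289.3   55.1] [ 517.6 -265.2   74.6]
orange 95 381 420 206 214 [ 503.5 -231.9   55. ] [ 513.5 -145.9   74.4]
```

View pics/g1.png

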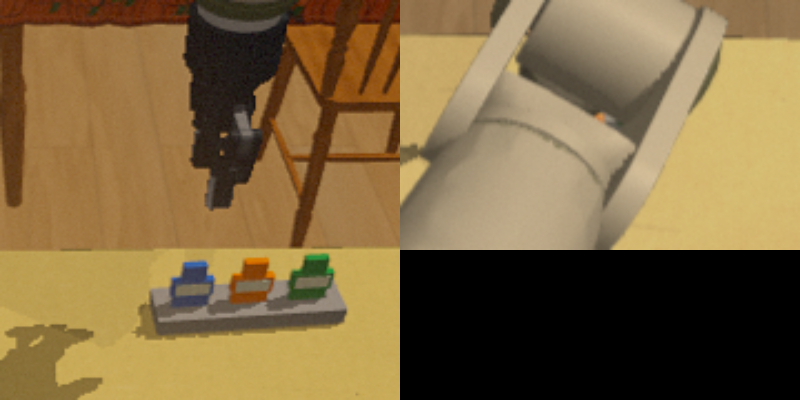

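The side view (left) now shows all three labels clear, with the open gripper directly above and behind blue. Blue's tab is at px (383–393, 208–215), which puts its centre near (506,-160). I'll descend and grip.

>>> {"method": "move_arm", "body": {
  "moves": [
    {"turn": [0, 0, 0], "translation": [0.5, -1.5, 15], "hand": 0.6},
    {"turn": [0, 0, 0], "translation": [0, 0, 20], "hand": 0.6},
    {"turn": [0, 0, 0], "translation": [0, 0, 20], "hand": 0.6},
    {"turn": [0, 0, 0], "translation": [0, 0, 20], "hand": 0.6},
    {"turn": [0, 0, 0], "translation": [0, 0, 12], "hand": 0.6},
    {"turn": [0, 0, 0], "translation": [0, 0, 0], "hand": 0.6},
    {"turn": [0, 0, 0], "translation": [0, 0, 0], "hand": 0.6}
  ]
}}

```text
time_s: 3.37
eef_pos: [505.6, -162.0, 65.3]
ee_rot: [-0.0, 0.68, 0.733, -0.0]
force: [0.1, 0.2, 0.1]
grip_width: 0.605
grip_force: 0.0
```

>>> {"method": "move_arm", "body": {
  "moves": [
    {"turn": [0, 0, 0], "translation": [0, 0, 0], "hand": 0.3},
    {"turn": [0, 0, 0], "translation": [0, 0, 0], "hand": 0.2},
    {"turn": [0, 0, 0], "translation": [0, 0, 0], "hand": 0.15},
    {"turn": [0, 0, 0], "translation": [0, 0, 0], "hand": 0.1},
    {"turn": [0, 0, 0], "translation": [0, 0, 0], "hand": 0},
    {"turn": [0, 0, 0], "translation": [0, 0, 0], "hand": 0},
    {"turn": [0, 0, 0], "translation": [0, 0, 0], "hand": 0},
    {"turn": [0, 0, 0], "translation": [0, 0, 0], "hand": 0}
  ],
  "grip_force": 50
}}

```text
time_s: 4.03
eef_pos: [506.1, -161.2, 65.1]
ee_rot: [0.0, 0.679, 0.734, -0.0]
force: [-0.1, -0.1, -0.2]
grip_width: 0.002
grip_force: 0.0
```

Run:
```python
from h import *
tool([506.5,-159,64])
c=shot('side'); W=cloud(c); img=c['image']
cv2.imwrite('pics/g2.png',cv2.resize(img[150:250,320:480],None,fx=5,fy=5))
```

```text
t 4.0333 pos [ 506.1 -161.2   65.1] tool xyz: [2.1 0.6 1.1] toolx yaw 94.47 tooly [0.997 0.078 0.   ] z [ 0. -0. -1.] F [-0.1 -0.1 -0.2] w 0.002311227634189537 0.0
```

View pics/g2.png

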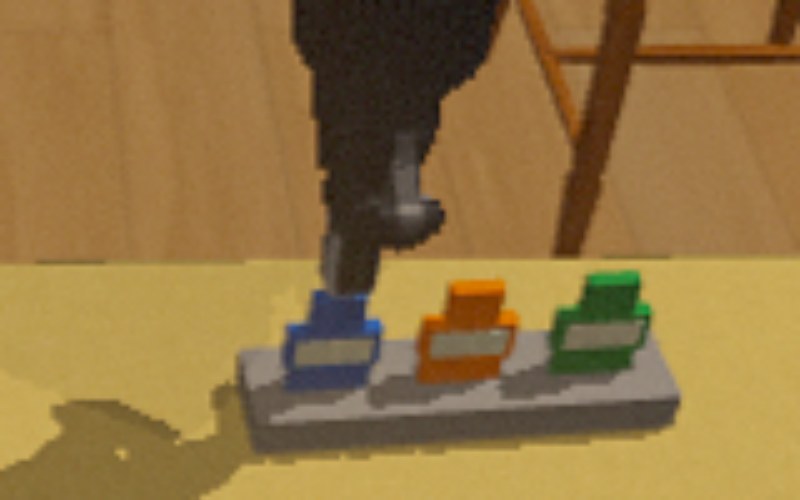

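The side view shows the shut fingers ending at the top of the blue tab, at px (390,208), so they missed it. I'll check the depth of the fingers against the label.

Run:
```python
from h import *
c=shot('side'); W=cloud(c)
for v in range(192,226,2): print(v,[W[v,u].round(0).tolist() for u in (386,389,392)])
t=shot('top');Wt=cloud(t);
P=np.array([506,-161,46.]);q=c['R']@P+c['t'];print('proj tip',c['f']*q[:2]/q[2]+[c['cx'],c['cy']])
P=np.array([506,-161,74.]);q=c['R']@P+c['t'];print('proj tab',c['f']*q[:2]/q[2]+[c['cx'],c['cy']])
```

```text
192 [[499.0, -148.0, 126.0], [490.0, -152.0, 134.0], [493.0, -158.0, 131.0]]
194 [[494.0, -147.0, 124.0], [489.0, -152.0, 129.0], [461.0, -151.0, 154.0]]
196 [[494.0, -148.0, 119.0], [475.0, -149.0, 137.0], [458.0, -151.0, 152.0]]
198 [[496.0, -149.0, 112.0], [472.0, -149.0, 134.0], [458.0, -151.0, 147.0]]
200 [[498.0, -150.0, 105.0], [473.0, -150.0, 128.0], [473.0, -156.0, 127.0]]
202 [[498.0, -151.0, 99.0], [490.0, -155.0, 106.0], [492.0, -162.0, 104.0]]
204 [[498.0, -152.0, 93.0], [490.0, -156.0, 101.0], [492.0, -162.0, 99.0]]
206 [[497.0, -152.0, 88.0], [492.0, -157.0, 93.0], [492.0, -163.0, 93.0]]
208 [[497.0, -153.0, 82.0], [493.0, -158.0, 87.0], [494.0, -164.0, 85.0]]
210 [[503.0, -155.0, 70.0], [503.0, -161.0, 71.0], [502.0, -167.0, 71.0]]
212 [[499.0, -155.0, 68.0], [502.0, -162.0, 66.0], [501.0, -168.0, 67.0]]
214 [[501.0, -156.0, 61.0], [501.0, -162.0, 61.0], [503.0, -169.0, 59.0]]
216 [[503.0, -157.0, 53.0], [502.0, -163.0, 54.0], [503.0, -170.0, 52.0]]
218 [[502.0, -157.0, 47.0], [501.0, -164.0, 48.0], [502.0, -170.0, 48.0]]
220 [[502.0, -158.0, 41.0], [500.0, -164.0, 43.0], [502.0, -171.0, 41.0]]
222 [[499.0, -158.0, 38.0], [502.0, -165.0, 35.0], [500.0, -172.0, 36.0]]
224 [[503.0, -160.0, 28.0], [503.0, -166.0, 27.0], [504.0, -173.0, 26.0]]
proj tip [387.32352972 217.10088971]
proj tab [388.89013668 207.83982425]
```

>>> {"method": "move_arm", "body": {
  "moves": [
    {"turn": [0, 0, 0], "translation": [0, 0, -20], "hand": 0},
    {"turn": [0, 0, 0], "translation": [0, 0, -20], "hand": 0},
    {"turn": [0, 0, 0], "translation": [0, 0, 0], "hand": 0},
    {"turn": [0, 0, 0], "translation": [0, 0, 0], "hand": 0}
  ]
}}

```text
time_s: 4.52
eef_pos: [506.4, -161.4, 105.7]
ee_rot: [0.001, 0.679, 0.734, 0.0]
force: [-0.1, 0.7, -0.7]
grip_width: -0.001
grip_force: 0.0
```

Run:
```python
from h import *
tool([506.5,-159,64])
c=shot('side'); W=cloud(c)
for v in range(176,212,2): print(v,[W[v,u].round(0).tolist() for u in (386,389,392)])
cv2.imwrite('pics/g3.png',cv2.resize(c['image'][130:230,320:480],None,fx=5,fy=5))
```

```text
t 4.5167 pos [ 506.4 -161.4  105.7] tool xyz: [ 2.4  0.2 41.7] toolx yaw 94.47 tooly [0.997 0.078 0.001] z [ 0.002 -0.001 -1.   ] F [-0.1  0.7 -0.7] w -0.0005089474743145926 0.0
176 [[1793.0, -451.0, -910.0], [497.0, -148.0, 170.0], [490.0, -152.0, 175.0]]
178 [[1786.0, -451.0, -920.0], [496.0, -149.0, 165.0], [488.0, -153.0, 171.0]]
180 [[1758.0, -446.0, -912.0], [493.0, -148.0, 163.0], [475.0, -150.0, 178.0]]
182 [[1743.0, -444.0, -915.0], [497.0, -150.0, 154.0], [475.0, -150.0, 173.0]]
184 [[1727.0, -442.0, -917.0], [496.0, -151.0, 150.0], [472.0, -150.0, 171.0]]
186 [[509.0, -148.0, 133.0], [499.0, -152.0, 142.0], [489.0, -155.0, 150.0]]
188 [[508.0, -149.0, 129.0], [497.0, -152.0, 138.0], [490.0, -156.0, 145.0]]
190 [[505.0, -149.0, 125.0], [499.0, -153.0, 131.0], [492.0, -157.0, 137.0]]
192 [[1651.0, -431.0, -913.0], [496.0, -153.0, 128.0], [489.0, -157.0, 135.0]]
194 [[1634.0, -429.0, -912.0], [497.0, -154.0, 122.0], [496.0, -160.0, 123.0]]
196 [[1624.0, -428.0, -919.0], [1616.0, -443.0, -911.0], [1614.0, -460.0, -910.0]]
198 [[1601.0, -424.0, -914.0], [1601.0, -441.0, -913.0], [1597.0, -458.0, -910.0]]
200 [[1582.0, -421.0, -911.0], [1582.0, -438.0, -911.0], [1586.0, -457.0, -916.0]]
202 [[603.0, -177.0, -0.0], [603.0, -185.0, -1.0], [603.0, -192.0, -1.0]]
204 [[598.0, -177.0, -2.0], [595.0, -183.0, 1.0], [596.0, -191.0, -1.0]]
206 [[589.0, -175.0, -0.0], [590.0, -183.0, -1.0], [589.0, -190.0, -1.0]]
208 [[507.0, -155.0, 72.0], [506.0, -161.0, 73.0], [507.0, -168.0, 73.0]]
210 [[499.0, -154.0, 75.0], [502.0, -161.0, 72.0], [501.0, -167.0, 72.0]]
```

View pics/g3.png

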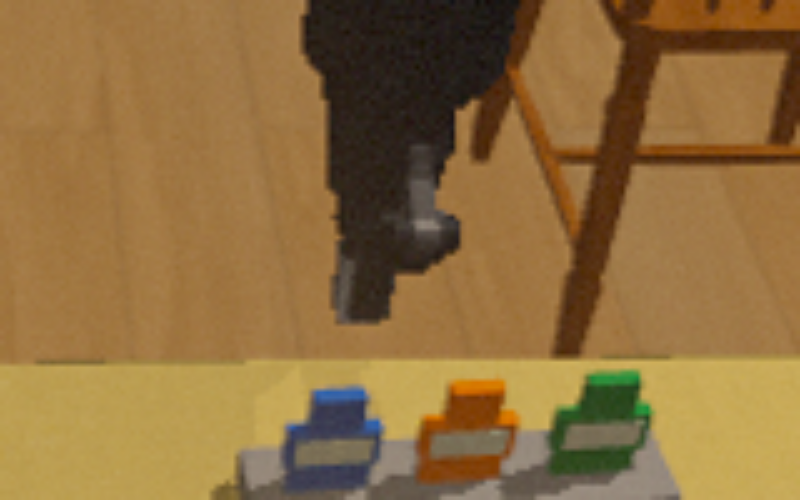

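Side view: the shut fingertips are at px (392,194), or z≈119, while the TCP reads 105.7. So the tips are about 32 mm higher than the reported pose implies, which fits the empty grip. I'll correct relative to what the camera sees: a tip height of 46 needs a reported z of about 33. I'll descend with the fingers open and watch the force.

>>> {"method": "move_arm", "body": {
  "moves": [
    {"turn": [0, 0, 0], "translation": [1, 0, 0], "hand": 0.6},
    {"turn": [0, 0, 0], "translation": [0, 0, 0], "hand": 0.6},
    {"turn": [0, 0, 0], "translation": [0, 0, 0], "hand": 0.6},
    {"turn": [0, 0, 0], "translation": [0, 0, 0], "hand": 0.6},
    {"turn": [0, 0, 0], "translation": [0, 0, 10], "hand": 0.6},
    {"turn": [0, 0, 0], "translation": [0, 0, 10], "hand": 0.6},
    {"turn": [0, 0, 0], "translation": [0, 0, 10], "hand": 0.6},
    {"turn": [0, 0, 0], "translation": [0, 0, 10], "hand": 0.6},
    {"turn": [0, 0, 0], "translation": [0, 0, 0], "hand": 0.6}
  ]
}}

```text
time_s: 5.32
eef_pos: [504.8, -159.6, 62.4]
ee_rot: [-0.002, 0.679, 0.734, -0.0]
force: [-0.1, 0.1, -1.4]
grip_width: 0.604
grip_force: 0.0
```

>>> {"method": "move_arm", "body": {
  "moves": [
    {"turn": [0, 0, 0], "translation": [0, 0, 8], "hand": 0.6},
    {"turn": [0, 0, 0], "translation": [0, 0, 8], "hand": 0.6},
    {"turn": [0, 0, 0], "translation": [0, 0, 8], "hand": 0.6},
    {"turn": [0, 0, 0], "translation": [0, 0, 8], "hand": 0.6},
    {"turn": [0, 0, 0], "translation": [0, 0, 0], "hand": 0.6}
  ]
}}

```text
time_s: 5.73
eef_pos: [505.2, -159.8, 31.4]
ee_rot: [-0.001, 0.679, 0.734, -0.0]
force: [-0.2, 0.2, 0.3]
grip_width: 0.603
grip_force: 0.0
```

>>> {"method": "move_arm", "body": {
  "moves": [
    {"turn": [0, 0, 0], "translation": [0, 0, 0], "hand": 0.3},
    {"turn": [0, 0, 0], "translation": [0, 0, 0], "hand": 0.2},
    {"turn": [0, 0, 0], "translation": [0, 0, 0], "hand": 0.15},
    {"turn": [0, 0, 0], "translation": [0, 0, 0], "hand": 0.1},
    {"turn": [0, 0, 0], "translation": [0, 0, 0], "hand": 0},
    {"turn": [0, 0, 0], "translation": [0, 0, 0], "hand": 0},
    {"turn": [0, 0, 0], "translation": [0, 0, 0], "hand": 0},
    {"turn": [0, 0, 0], "translation": [0, 0, 0], "hand": 0}
  ]
}}

```text
time_s: 6.4
eef_pos: [506.5, -160.4, 33.6]
ee_rot: [0.001, 0.679, 0.734, 0.0]
force: [3.1, 0.6, 4.7]
grip_width: 0.095
grip_force: 50.9
```

Run:
```python
from h import *
tool([506.5,-159,64])
c=shot('side')
cv2.imwrite('pics/g4.png',cv2.resize(c['image'][150:250,320:480],None,fx=5,fy=5))
```

```text
t 6.4 pos [ 506.5 -160.4   33.6] tool xyz: [  1.3   0.2 -30.4] toolx yaw 94.47 tooly [0.997 0.078 0.001] z [ 0.001 -0.001 -1.   ] F [3.1 0.6 4.7] w 0.09475106280952371 50.85700839757919
```

View pics/g4.png

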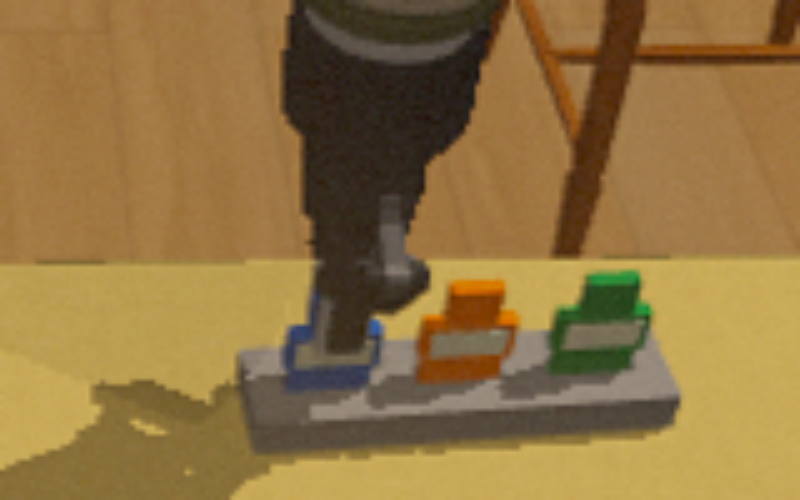

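The side view shows the fingers around the blue tab at px (386,213) with a grip force of 51 N. Now I'll lift and carry.

>>> {"method": "move_arm", "body": {
  "moves": [
    {"turn": [0, 0, 0], "translation": [0, 0, -8], "hand": 0},
    {"turn": [0, 0, 0], "translation": [0, 0, -12], "hand": 0},
    {"turn": [0, 0, 0], "translation": [0, 0, -14], "hand": 0},
    {"turn": [0, 0, 0], "translation": [0, 0, -14], "hand": 0},
    {"turn": [0, 0, 0], "translation": [0, 0, -14], "hand": 0},
    {"turn": [0, 0, 0], "translation": [0, 0, -14], "hand": 0},
    {"turn": [0, 0, 0], "translation": [0, 0, -14], "hand": 0},
    {"turn": [0, 0, 0], "translation": [0, 0, 0], "hand": 0},
    {"turn": [0, 0, 0], "translation": [0, 0, 0], "hand": 0}
  ]
}}

```text
time_s: 7.2
eef_pos: [505.7, -160.2, 122.9]
ee_rot: [-0.0, 0.679, 0.734, -0.0]
force: [0.1, 0.4, -0.6]
grip_width: 0.096
grip_force: 50.3
```

>>> {"method": "move_arm", "body": {
  "moves": [
    {"turn": [0, 0, 0], "translation": [22, -1, 0], "hand": 0},
    {"turn": [0, 0, 0], "translation": [22, -1, 0], "hand": 0},
    {"turn": [0, 0, 0], "translation": [22, -1, 0], "hand": 0},
    {"turn": [0, 0, 0], "translation": [22, -1, 0], "hand": 0},
    {"turn": [0, 0, 0], "translation": [22, -1, 0], "hand": 0},
    {"turn": [0, 0, 0], "translation": [22, -1, 0], "hand": 0},
    {"turn": [0, 0, 0], "translation": [22, -1, 0], "hand": 0},
    {"turn": [0, 0, 0], "translation": [22, -1, 0], "hand": 0},
    {"turn": [0, 0, 0], "translation": [22, -1, 0], "hand": 0},
    {"turn": [0, 0, 0], "translation": [22, -1, 0], "hand": 0}
  ]
}}

```text
time_s: 8.03
eef_pos: [477.8, 59.4, 121.8]
ee_rot: [-0.001, 0.679, 0.734, -0.001]
force: [0.7, -0.3, -0.1]
grip_width: 0.095
grip_force: 50.3
```

>>> {"method": "move_arm", "body": {
  "moves": [
    {"turn": [0, 0, 0], "translation": [22, -1, 0], "hand": 0},
    {"turn": [0, 0, 0], "translation": [22, -1, 0], "hand": 0},
    {"turn": [0, 0, 0], "translation": [22, -1, 0], "hand": 0},
    {"turn": [0, 0, 0], "translation": [22, 0, 0], "hand": 0},
    {"turn": [0, 0, 0], "translation": [22, 0, 0], "hand": 0},
    {"turn": [0, 0, 0], "translation": [22, 0, 0], "hand": 0},
    {"turn": [0, 0, 0], "translation": [22, 0, 0], "hand": 0},
    {"turn": [0, 0, 0.075], "translation": [0, 0, 0], "hand": 0},
    {"turn": [0, 0, 0.075], "translation": [0, 0, 0], "hand": 0},
    {"turn": [0, 0, 0.073], "translation": [0, 0, 0], "hand": 0}
  ]
}}

```text
time_s: 8.87
eef_pos: [462.9, 211.8, 121.6]
ee_rot: [-0.001, 0.757, 0.653, -0.001]
force: [0.2, -0.1, -0.7]
grip_width: 0.098
grip_force: 50.2
```

>>> {"method": "move_arm", "body": {
  "moves": [
    {"turn": [0, 0, 0], "translation": [0, 0, 0], "hand": 0},
    {"turn": [0, 0, 0], "translation": [0, 0, 0], "hand": 0},
    {"turn": [0, 0, 0], "translation": [0, 0, 0], "hand": 0}
  ]
}}

```text
time_s: 9.12
eef_pos: [463.6, 211.5, 122.5]
ee_rot: [-0.0, 0.756, 0.655, -0.001]
force: [-0.4, -0.2, 1.0]
grip_width: 0.094
grip_force: 50.2
```

```bash
cat > m.py <<'E'
from h import *
import sys
tool([464,215.5,97.5])
c=shot('side'); W=cloud(c); img=c['image'];h=cv2.cvtColor(img,cv2.COLOR_BGR2HSV)
x,y,z=[W[...,i] for i in range(3)]
rk=(x>430)&(x<490)&(y>150)&(y<280)
m=rk&(h[...,0]>=98)&(h[...,0]<=130)&(h[...,1]>90)
v,u=np.nonzero(m); p=W[m]; print('blue',len(p),u.min(),u.max(),v.min(),v.max(),p.min(0).round(1),p.max(0).round(1),np.median(p,0).round(1))
lo=m&(v.min()<np.arange(400)[:,None])
for r in range(v.min(),v.max()+1,2):
    w=np.nonzero(m[r])[0]
    if len(w): print(r,w.min(),w.max(),W[r,w].mean(0).round(1),W[r,w,1].min().round(1),W[r,w,1].max().round(1))
b=p[p[:,2]<p[:,2].min()+25]; k=np.polyfit(b[:,1],b[:,0],1); print('face yaw',np.degrees(np.arctan(k[0])))
cv2.imwrite('pics/%s.png'%sys.argv[1],cv2.resize(img[140:270,140:300],None,fx=4.5,fy=4.5))
E
python3 m.py r1
```

```text
t 9.1167 pos [463.6 211.5 122.5] tool xyz: [ 4.1 -0.1 25. ] toolx yaw 81.81 tooly [ 0.99  -0.143 -0.001] z [-0.001 -0.    -1.   ] F [-0.4 -0.2  1. ] w 0.09403212087492853 50.228043124079704
blue 55 192 214 192 218 [455.  191.9  99.1] [465.4 232.3 162.2] [459.6 197.4 142.4]
192 205 206 [464.1 203.1 161.4] 202.3 203.9
194 206 206 [460.4 201.8 159.7] 201.8 201.8
196 206 207 [460.4 201.8 154.6] 201.1 202.4
198 207 207 [459.1 201.3 150.6] 201.3 201.3
200 192 212 [461.7 206.4 143. ] 194.0 231.9
202 207 213 [457.9 197.  141.3] 192.4 202.2
204 213 213 [458.6 192.5 135.3] 192.5 192.5
206 213 213 [457.4 193.  131.1] 193.0 193.0
208 213 214 [458.2 193.2 125. ] 192.9 193.4
212 213 213 [456.4 195.4 115.9] 195.4 195.4
214 214 214 [460.3 195.6 106.6] 195.6 195.6
216 214 214 [458.  195.8 103.3] 195.8 195.8
218 214 214 [456.5 196.2  99.1] 196.2 196.2
face yaw -30.206819713809313
```

View pics/r1.png

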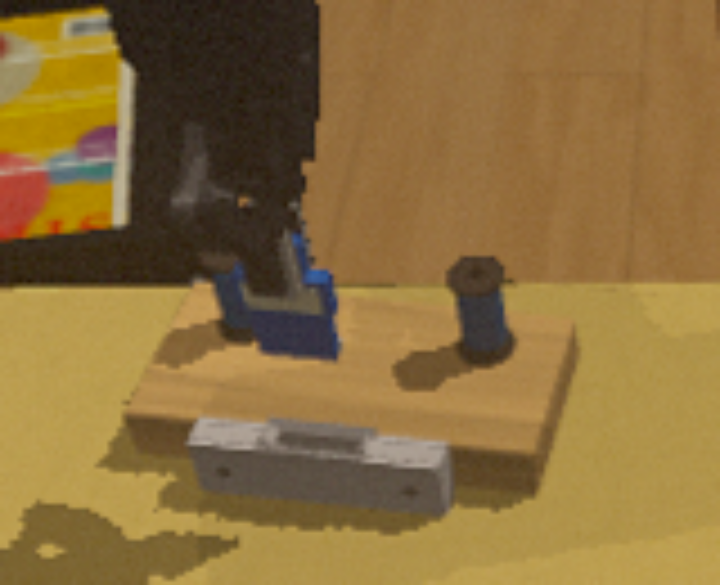

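The side view shows blue held over the rack, with its foot's bottom edge at px (197–215, 219). The slot opening is at px (201–222, 237). Next I'll compare their y and x positions in this same view.

Run:
```python
from h import *
c=shot('side');I=c['image'];W=cloud(c)
def ray(u,v,z):
    d=c['R'].T@np.array([(u-c['cx'])/c['f'],(v-c['cy'])/c['f'],1]);o=-c['R'].T@c['t'];return (o+d*(z-o[2])/d[2])[:2].round(1)
for r in (212,215,217,218,219,220): print(r,I[r,194:220].tolist() if r==217 else (I[r,194:220,0].astype(int)-I[r,194:220,2]).tolist(), W[r,206].round(0))
print('slot gray u192..248'); G=I.mean(2).round().astype(int)
for r in range(231,245): print(r,G[r,194:232:1].tolist())
for uv in((201,237),(222,238)): print(uv,ray(*uv,34))
for r in range(231,245): print(r,W[r,205].round(0),W[r,211].round(0),W[r,218].round(0))
```

```text
212 [5, -5, 4, 16, 11, 11, 7, 10, 15, 11, 10, 10, 11, 17, 13, 15, 16, 9, 8, 42, -14, -103, -110, -105, -106, -103] [456. 209. 117.]
215 [-30, -38, -44, -8, 15, 12, 15, 14, 13, 9, 10, 17, 12, 9, 10, 13, 11, 11, 12, 12, 38, -34, -95, -109, -104, -100] [458. 211. 106.]
217 [[86, 153, 195], [82, 153, 194], [83, 155, 196], [75, 109, 138], [69, 60, 66], [65, 46, 48], [67, 50, 52], [67, 53, 50], [62, 47, 45], [63, 43, 52], [62, 47, 47], [68, 53, 54], [65, 52, 51], [66, 48, 51], [69, 50, 56], [67, 55, 53], [69, 56, 59], [62, 51, 55], [70, 54, 63], [60, 49, 52], [89, 52, 46], [92, 96, 107], [81, 136, 171], [74, 139, 179], [73, 136, 175], [77, 138, 177]] [459. 212. 100.]
218 [-105, -103, -114, -92, -54, -32, -30, -31, -19, -10, -13, -3, 2, 10, 11, 12, 14, 16, 12, 16, 38, -54, -93, -99, -99, -101] [459. 213.  97.]
219 [-106, -109, -106, -108, -115, -116, -112, -114, -92, -82, -90, -71, -60, -47, -40, -42, -33, -24, -18, -6, 22, -79, -100, -98, -96, -98] [460. 214.  93.]
220 [-105, -106, -107, -108, -107, -109, -106, -108, -109, -105, -111, -111, -110, -110, -111, -112, -108, -105, -88, -73, -97
[... 2731 characters left out ...]
  31.] [484. 219.  28.] [483. 203.  30.]
233 [476. 229.  35.] [482. 219.  28.] [479. 203.  31.]
234 [472. 228.  36.] [471. 215.  37.] [476. 202.  30.]
235 [470. 228.  35.] [470. 215.  35.] [469. 200.  36.]
236 [470. 228.  32.] [468. 215.  34.] [466. 200.  36.]
237 [469. 229.  30.] [467. 215.  32.] [465. 200.  34.]
238 [470. 230.  26.] [467. 216.  29.] [466. 201.  29.]
239 [469. 230.  23.] [469. 217.  24.] [465. 201.  28.]
240 [455. 225.  36.] [455. 213.  36.] [466. 202.  23.]
241 [454. 225.  34.] [451. 212.  37.] [451. 197.  37.]
242 [456. 226.  29.] [452. 213.  33.] [451. 198.  34.]
243 [454. 226.  28.] [452. 213.  30.] [451. 198.  30.]
244 [455. 227.  24.] [453. 214.  26.] [450. 198.  29.]
```

Using the side view alone, the slot centre is about (462,215) and the label about (463,212), so the shift is +3 along the slot and −1 across it. The foot is at z≈93. I'll descend to just above the flares.

>>> {"method": "move_arm", "body": {
  "moves": [
    {"turn": [0, 0, 0], "translation": [3, -1, 0], "hand": 0},
    {"turn": [0, 0, 0], "translation": [0, 0, 10], "hand": 0},
    {"turn": [0, 0, 0], "translation": [0, 0, 12], "hand": 0},
    {"turn": [0, 0, 0], "translation": [0, 0, 12], "hand": 0},
    {"turn": [0, 0, 0], "translation": [0, 0, 10], "hand": 0},
    {"turn": [0, 0, 0], "translation": [0, 0, 4], "hand": 0},
    {"turn": [0, 0, 0], "translation": [0, 0, 0], "hand": 0},
    {"turn": [0, 0, 0], "translation": [0, 0, 0], "hand": 0},
    {"turn": [0, 0, 0], "translation": [0, 0, 0], "hand": 0}
  ],
  "grip_force": 80
}}

```text
time_s: 9.97
eef_pos: [463.7, 214.8, 75.6]
ee_rot: [0.0, 0.756, 0.654, 0.0]
force: [-0.8, 0.4, -0.1]
grip_width: 0.087
grip_force: 83.0
```

```bash
python3 m.py r2 | head -3
```

```text
t 9.9667 pos [463.7 214.8  75.6] tool xyz: [  0.7   0.2 -21.9] toolx yaw 81.7 tooly [ 0.99  -0.144  0.001] z [ 0.001  0.    -1.   ] F [-0.8  0.4 -0.1] w 0.08671009000318515 83.02596028894186
blue 43 196 216 210 234 [455.5 195.6  51.8] [465.2 233.  115.3] [459.7 200.   95.2]
210 208 209 [464.8 206.  113.2] 205.1 206.8
```

View pics/r2.png

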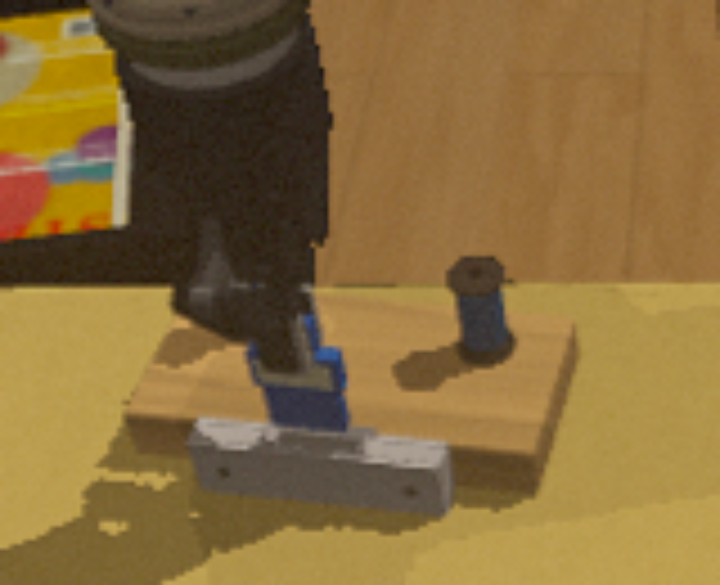

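The side view shows the foot just above the slot mouth, with its bottom edge at px (199.5–217, 234) and the slot ends at about px (202–220). I'll take a finer measurement before going in.

Run:
```python
from h import *
c=shot('side');I=c['image'].astype(int);W=cloud(c)
for r in (228,230,231,232,233,234,235,236,237,238): print(r,(I[r,194:226,0]-I[r,194:226,2]).tolist(),W[r,201].round(0),W[r,208].round(0),W[r,215].round(0))
for f in (46,34,40):
    for y in(-18,0,18):
        P=np.array([462+y*.144-3.5*.99,215+y*.99+.5,f]);q=c['R']@P+c['t'];print(f,y,(c['f']*q[:2]/q[2]+[c['cx'],c['cy']]).round(1))
```

```text
228 [-102, -96, -97, -96, -63, -1, 14, 13, 15, 9, 14, 9, 12, 15, 16, 12, 14, 17, 9, 11, 12, 50, -5, -89, -103, -98, -96, -105, -101, -100, -100, -101] [459. 228.  68.] [460. 214.  67.] [459. 200.  68.]
230 [-93, -91, -93, -96, -98, -39, 17, 19, 15, 12, 10, 12, 10, 12, 15, 13, 12, 7, 14, 12, 9, 19, 43, -70, -96, -94, -95, -95, -97, -98, -97, -97] [461. 230.  60.] [457. 214.  64.] [457. 200.  64.]
231 [-97, -92, -86, -91, -100, -55, 0, 10, 10, 10, 4, 12, 10, 7, 12, 13, 13, 12, 9, 12, 9, 7, 44, -35, -86, -96, -95, -90, -94, -91, -90, -93] [462. 231.  56.] [458. 215.  60.] [456. 200.  62.]
232 [-104, -96, -101, -98, -103, -47, 4, 14, 10, 15, 9, 12, 16, 9, 13, 14, 12, 13, 7, 14, 12, 11, 39, -2, -82, -96, -92, -92, -90, -92, -95, -94] [460. 231.  55.] [458. 216.  57.] [456. 201.  59.]
233 [-64, -65, -77, -79, -86, -51, -13, 14, 14, 18, 12, 9, 16, 18, 10, 11, 8, 11, 13, 10, 10, 8, 31, -11, -84, -91, -93, -93, -97, -93, -95, -88] [461. 231.  51.] [458. 216.  54.] [456. 201.  56.]
234 [-20, -21, -20, -21, -29, -26, -13, -5, 0, 7, 3, 8, 10, 6, 10, 11, 12, 12, 11, 14, 13, 9, 23, -32, -62, -68, 
[... 409 characters left out ...]
3, -19, -19, -19, -20, -46, -66, -78] [469. 236.  33.] [468. 221.  34.] [468. 207.  34.]
237 [-25, -27, -24, -21, -21, -25, -24, -21, -23, -20, -23, -21, -23, -23, -20, -24, -21, -25, -27, -23, -20, -23, -20, -23, -21, -21, -23, -22, -23, -21, -20, -21] [468. 237.  31.] [468. 222.  31.] [466. 207.  32.]
238 [-24, -27, -21, -22, -26, -21, -21, -24, -23, -19, -22, -24, -26, -24, -22, -23, -25, -23, -25, -21, -25, -24, -23, -22, -21, -23, -24, -22, -26, -25, -23, -24] [468. 237.  28.] [467. 222.  29.] [467. 207.  29.]
46 -18 [217.5 236.3]
46 0 [209.  235.5]
46 18 [200.6 234.6]
34 -18 [218.5 240.2]
34 0 [210.1 239.3]
34 18 [201.7 238.5]
40 -18 [218.  238.2]
40 0 [209.6 237.4]
40 18 [201.1 236.6]
```

>>> {"method": "move_arm", "body": {
  "moves": [
    {"turn": [0, 0, 0], "translation": [-1, -0.5, 0], "hand": 0},
    {"turn": [0, 0, 0], "translation": [0, 0, 3], "hand": 0},
    {"turn": [0, 0, 0], "translation": [0, 0, 3], "hand": 0},
    {"turn": [0, 0, 0], "translation": [0, 0, 3], "hand": 0},
    {"turn": [0, 0, 0], "translation": [0, 0, 3], "hand": 0},
    {"turn": [0, 0, 0], "translation": [0, 0, 0], "hand": 0},
    {"turn": [0, 0, 0], "translation": [0, 0, 0], "hand": 0}
  ]
}}

```text
time_s: 10.65
eef_pos: [462.6, 213.8, 62.9]
ee_rot: [-0.0, 0.756, 0.654, -0.0]
force: [0.2, -0.5, -0.0]
grip_width: 0.086
grip_force: 83.0
```

>>> {"method": "move_arm", "body": {
  "moves": [
    {"turn": [0, 0, 0], "translation": [0, 0, 2], "hand": 0},
    {"turn": [0, 0, 0], "translation": [0, 0, 2], "hand": 0},
    {"turn": [0, 0, 0], "translation": [0, 0, 2], "hand": 0},
    {"turn": [0, 0, 0], "translation": [0, 0, 2], "hand": 0},
    {"turn": [0, 0, 0], "translation": [0, 0, 0], "hand": 0},
    {"turn": [0, 0, 0], "translation": [0, 0, 0], "hand": 0}
  ]
}}

```text
time_s: 11.15
eef_pos: [462.9, 213.8, 55.0]
ee_rot: [0.0, 0.756, 0.654, 0.0]
force: [1.7, 0.1, -1.9]
grip_width: 0.092
grip_force: 82.8
```

>>> {"method": "move_arm", "body": {
  "moves": [
    {"turn": [0, 0, 0], "translation": [0, 0, 2], "hand": 0},
    {"turn": [0, 0, 0], "translation": [0, 0, 2], "hand": 0},
    {"turn": [0, 0, 0], "translation": [0, 0, 1], "hand": 0},
    {"turn": [0, 0, 0], "translation": [0, 0, 0], "hand": 0},
    {"turn": [0, 0, 0], "translation": [0, 0, 0], "hand": 0}
  ]
}}

```text
time_s: 11.57
eef_pos: [462.8, 213.8, 50.0]
ee_rot: [0.0, 0.756, 0.654, 0.0]
force: [2.7, 0.7, -1.7]
grip_width: 0.088
grip_force: 82.8
```

>>> {"method": "move_arm", "body": {
  "moves": [
    {"turn": [0, 0, 0], "translation": [0, 0, 1], "hand": 0},
    {"turn": [0, 0, 0], "translation": [0, 0, 1], "hand": 0},
    {"turn": [0, 0, 0], "translation": [0, 0, 1], "hand": 0},
    {"turn": [0, 0, 0], "translation": [0, 0, 0], "hand": 0},
    {"turn": [0, 0, 0], "translation": [0, 0, 0], "hand": 0}
  ]
}}

```text
time_s: 11.98
eef_pos: [462.8, 213.9, 47.2]
ee_rot: [0.0, 0.756, 0.654, 0.0]
force: [2.3, -0.6, 1.2]
grip_width: 0.091
grip_force: 83.4
```

>>> {"method": "move_arm", "body": {
  "moves": [
    {"turn": [0, 0, 0], "translation": [0, 0, 1], "hand": 0},
    {"turn": [0, 0, 0], "translation": [0, 0, 1], "hand": 0},
    {"turn": [0, 0, 0], "translation": [0, 0, 1], "hand": 0},
    {"turn": [0, 0, 0], "translation": [0, 0, 0], "hand": 0},
    {"turn": [0, 0, 0], "translation": [0, 0, 0], "hand": 0}
  ]
}}

```text
time_s: 12.4
eef_pos: [462.9, 213.9, 44.3]
ee_rot: [0.0, 0.756, 0.654, 0.0]
force: [1.6, -0.7, 5.7]
grip_width: 0.085
grip_force: 84.0
```

>>> {"method": "move_arm", "body": {
  "moves": [
    {"turn": [0, 0, 0], "translation": [0, 0, 1], "hand": 0},
    {"turn": [0, 0, 0], "translation": [0, 0, 1], "hand": 0},
    {"turn": [0, 0, 0], "translation": [0, 0, 0], "hand": 0},
    {"turn": [0, 0, 0], "translation": [0, 0, 0], "hand": 0}
  ]
}}

```text
time_s: 12.73
eef_pos: [462.9, 213.9, 42.4]
ee_rot: [0.0, 0.756, 0.654, 0.0]
force: [1.4, -0.2, 6.7]
grip_width: 0.087
grip_force: 84.3
```

The spring builds at about 1 N/mm. I'll keep going until the firm stop shows in the force.

>>> {"method": "move_arm", "body": {
  "moves": [
    {"turn": [0, 0, 0], "translation": [0, 0, 1], "hand": 0},
    {"turn": [0, 0, 0], "translation": [0, 0, 0], "hand": 0},
    {"turn": [0, 0, 0], "translation": [0, 0, 0], "hand": 0}
  ]
}}

```text
time_s: 12.98
eef_pos: [463.0, 213.9, 41.6]
ee_rot: [0.0, 0.756, 0.654, 0.0]
force: [0.9, -1.3, 8.6]
grip_width: 0.087
grip_force: 84.4
```

>>> {"method": "move_arm", "body": {
  "moves": [
    {"turn": [0, 0, 0], "translation": [0, 0, 1], "hand": 0},
    {"turn": [0, 0, 0], "translation": [0, 0, 0], "hand": 0},
    {"turn": [0, 0, 0], "translation": [0, 0, 0], "hand": 0}
  ]
}}

```text
time_s: 13.23
eef_pos: [463.1, 213.9, 41.5]
ee_rot: [0.0, 0.756, 0.654, 0.001]
force: [-1.8, -2.3, 17.9]
grip_width: 0.088
grip_force: 85.8
```

Firm stop reached: z stalled at 41.5, where it was predicted, with 18 N. I'll hold, confirm it stays steady, and hand in.

>>> {"method": "move_arm", "body": {
  "moves": [
    {"turn": [0, 0, 0], "translation": [0, 0, 0], "hand": 0},
    {"turn": [0, 0, 0], "translation": [0, 0, 0], "hand": 0},
    {"turn": [0, 0, 0], "translation": [0, 0, 0], "hand": 0},
    {"turn": [0, 0, 0], "translation": [0, 0, 0], "hand": 0},
    {"turn": [0, 0, 0], "translation": [0, 0, 0], "hand": 0},
    {"turn": [0, 0, 0], "translation": [0, 0, 0], "hand": 0}
  ]
}}

```text
time_s: 13.73
eef_pos: [463.2, 213.9, 41.5]
ee_rot: [0.0, 0.756, 0.654, 0.001]
force: [-1.7, -2.5, 18.3]
grip_width: 0.089
grip_force: 85.8
```

```bash
python3 m.py r3 | head -4; python3 -c "
from h import *
s=sense();print(s['force'],s['eef_pos'])
if s['force'][2]>9 and s['eef_pos'][2]<42.5: print(finish_job())"
```

```text
t 13.7333 pos [463.2 213.9  41.5] tool xyz: [  1.7   0.7 -56. ] toolx yaw 81.7 tooly [ 0.99  -0.144  0.001] z [ 0.001  0.    -1.   ] F [-1.7 -2.5 18.3] w 0.0886178495570911 85.80424239858985
blue 32 199 219 222 236 [454.6 195.1  44.9] [464.3 233.5  81.5] [459.4 200.9  61.3]
222 211 212 [463.1 205.3  81.1] 204.4 206.2
224 212 212 [460.8 204.5  77.7] 204.5 204.5
[-1.62213109 -1.42278509 17.77180665] [463.14236145 213.94316836  41.49591436]
the job is handed in; nothing more can be done
None
```

I handed the job in with the blue label pressed against the slot's firm stop (about 18 N down) and still gripped; the verdict wasn't shown, and the first grip closed on air because the fingertips sat about 32 mm higher than the reported pose implied.

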